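# Clear the hole punch and shut the tray

## Robot

A 6-joint arm with a two-finger parallel gripper is mounted at the origin on the work surface. World frame = base frame: x ahead of the robot, y to its left, z up, the work surface at z = 0. Lengths are in m, angles in degrees, forces in N, time in s.
With the tool pointing down it reaches from about 0.3 to 0.75 m from the base axis. Payload 8.5 kg.
Tool frame: the origin (TCP) lies midway between the tips of the shut fingers; the grasp point (between the pads) lies grasp_offset behind it (grasp_offset is the distance from the TCP to the grasp point, in m); z points along the fingers, y is the line along which they close (so a half turn about z gives the same grasp; the last joint's range is limited). The gripper opens to 85 mm and grips with 20 to 120 N. Pads are 22 mm wide; open, the fingers measure 114 mm over their backs; the gripper's body (76 mm by 85 mm) begins 54 mm behind the grasp point. The pads swing forward as they close: fully open they stand 13 mm farther back than shut.
Start: joints at [-88.94, 21.807, 74.336, -0, 83.858, -12.336], TCP at [0.127, -0.535, 0.231] pointing down, gripper open.
Joint ranges: [-178.18, 178.18], [-50.72, 133.34], [12.68, 142.11], [-81.47, 261.47], [9.98, 163.14], [-165.26, 165.26]. Speed limits (degrees/s): [136.94, 136.94, 180, 180, 180, 180].

## Interface

Orientations are given as a 3x3 rotation matrix whose columns are the frame's x, y, z axes.
In Python, from rig import observe, get_image, camera_params, close_job, grasp_offset gives the robot as it stands.
- The arm moves only by the shell command python3 -m handwheel 'ROWS' [OPENING] [FORCE]. ROWS is JSON, a list of rows, each a list of 2 entries, a list of its own where there are three numbers: the shift along the tool's x, y, z as a fraction of full scale, then the turn, a rotation vector about the tool's x, y, z as a fraction of full scale. In form: [[[dx, dy, dz], [ax, ay, az]], ...]. A call has 1 to 10 rows; each row is the pose to reach, as a shift and turn from the pose commanded when the call began, along the tool's axes at that moment, turning the shorter way round; what a row does not reach only later rows make up. Full scale, the value 1, is 0.5 m for a shift and pi rad for a turn. A row lasts 1/10 s, in which the tool goes at most 50 mm and 8.59 degrees, less where a joint would pass 70% of its speed; a pose out of reach is approached as far as the arm can. A call with a number of a shift or a turn outside -1 to 1 is refused whole. A call with a gripper value outside its range is refused whole. OPENING is the opening, from 0 (shut) to 1 (fully open), set as the call begins (- or left out, the last holds). The fingers move at their own pace and stop on an object; FORCE is the grip in N (left out, the last holds). Time passes only in rows, so rows that repeat a pose let the fingers close. It gives the time, the measured TCP pose, the force, the opening and the grip force at its end, in the units of the state.
- observe(): the state, without advancing time (a new reading comes with each control period).
- get_image(name): name is "scene" or "side" or "wrist"; returns (picture, depth): 420x560x3 uint8, red, green, blue; 420x560 float32, m along the optical axis (not along the pixel's ray), 0 where there is no reading.
- camera_params(name): a dict with "K" (3x3 intrinsics, pixels), "R" (3x3) and "t" (3): a world point X has camera coordinates R X + t. Camera axes: x right, y down, z forward; pixel columns grow to the right and rows downward; lengths in m; the calibration is good to about 2 mm. A picture is of the moment at which its call begins: read the wrist's pose just before it. camera_params takes no time and is no camera call; for the wrist camera it gives the pose at the moment of the call.
- close_job(): hands the job in; it is judged then, once.
The state is a dict: "time_s": time; "q": joint angles; "qvel": joint speeds; "joint_efforts": joint torques, N m; "position": TCP position; "tool_rot": TCP orientation; "ft_force": force on the tool from outside, world axes, zero at the start; "wrist_torque": the same for the moment, N m; "grip_width": finger opening in m; "gripper_force": force on a finger pad.
Only numpy, scipy, OpenCV 4.12 (cv2) and the standard library are available. Lean on these libraries where they do the work, as an engineer would, in place of code of your own. Each camera call takes 0.05 s, during which the arm holds its last target. There are 200 camera calls.

## Task

The middle blue tray of the stack will not shut because the hole punch standing in it is too tall to go under the tray above. First take the punch out and stand it upright on the cork mat, then push the tray fully home against its stop. Leave the other things on the shelf where they are.

Things in the scene. Friction and masses are not known exactly. Their poses are not given: they have to be found in the camera images.
- stack: Fixed stack of three blue trays, 340 mm deep, 264 mm wide (282 over its corner posts), 188 mm high. Origin: centre of the front edge, on the shelf surface. +x points into the stack (the way the tray shuts), +y across, +z up. The bottom and top tiers are fixed (top one: heights 138 to 188 mm, front at x = 0, holds binder clips); the middle one slides.
- tray (a joint): Opening of the middle tray in m: 0 = fully home against its stop, 0.17 to 0.20 at the start; slides straight out along the stack's -x with about 2 N of friction. Tray 242 mm wide, 336 mm long, walls 4 mm; inner floor 76 mm above the shelf, wall tops at 128 mm. The gap under the top tray is 62 mm above the tray's floor.
- tray_pull (a point): Centre of the outer face of the tray's white front pull, 112 mm above the shelf; moves with the tray. The pull is a block 120 mm wide, 30 mm high (97 to 127 mm above the shelf), standing 22 mm out from the tray's front wall. Axes as the stack's: +x is the way to push. With the tray home this point is 22 mm in front of the stack's origin.
- punch: Chrome desk hole punch on a black base, 120 mm long (x), 54 mm wide (y) at its 12 mm thick base, 87 mm high, about 0.4 kg. Origin: centre of its underside; z up. Above the base, body (x -32 to +48 mm, up to 64 mm) and lever (full length, top 73 mm high at the +x end, 87 mm at -x) are both 42 mm wide. Starts upright in the open part of the tray, x within 0.2 rad of the stack's x.
- mat: Flat cork mat, fixed, 200 mm (x) by 160 mm (y), 4 mm thick, lying on the shelf. Origin: centre of its underside.
- tape: Masking tape roll lying flat, 110 mm across, 48 mm high, bystander. Origin: centre of its underside.
- jar: Amber glass jar, 72 mm across, 95 mm high, bystander. Origin: centre of its underside.
- clip_box: Small open cardboard box with binder clips, 110 x 80 x 35 mm, bystander. Origin: centre of its underside.
- marker1: Black marker pen lying along its x, 133 mm long, 19 mm thick, bystander. Origin: under its middle.
- marker2: Second black marker pen, the same.

How it is judged (in metres and radians):
On the way, in this order (a step that is already met when the one before it is completed fails the run):
1. the punch stands upright on the cork mat, let go (x of punch in the frame of mat between -0.09 and 0.09 m and y of punch in the frame of mat between -0.07 and 0.07 m and z of punch in the frame of mat below 0.01 m and angle between punch's own z axis and vertical below 0.12 rad and linear speed of punch below 0.02 m/s and contact force between the fingers and punch below 0.2 N), for 0.2 s.
2. the tray is pushed fully home (within 10 mm) (value of joint tray below 0.01 m), for 0.2 s.
At the end, for the whole second after the job is handed in: The punch stands upright (within 0.12 rad), at rest and let go, on the cork mat, its centre at least 10 mm inside the mat's edge; the middle tray is home within 10 mm (all of step 1 and value of joint tray below 0.01 m); the robot touches nothing.
It fails at once if another thing on the shelf (tape roll, jar, clip box or marker) is moved more than 30 mm (distance of any of tape, jar, clip_box, marker1, marker2 from where it was at the start of the episode above 0.03 m).
It also fails if it takes over 64 s, if anything falls off the work surface, if the arm or the gripper's body presses on something with over 40 N, if the wrist force passes 120 N, or if a joint passes its speed limit or range.

## Working session

There is one attempt and no reset: what is moved stays moved. The work goes in short steps, Python scripts to look and compute and a shell command to move; the robot and the scene stay as the last step left them, time stands still between calls to the robot, and variables do not carry over. Pictures are saved under pics/ and viewed, at most 10 in all, crops included, and the job is handed in when it is done.

```bash
ls; mkdir -p pics; python3 - <<'E'
from rig import *
import cv2,numpy as np
o=observe();print(o['time_s'],o['position'],o['tool_rot'],grasp_offset if not callable(grasp_offset) else grasp_offset())
for n in['scene','side']:
    p,d=get_image(n);cv2.imwrite(f'pics/{n}0.png',p[:,:,::-1]);np.savez(f'pics/{n}0.npz',p=p,d=d,**camera_params(n))
    c=camera_params(n);print(n,c['K'],-c['R'].T@c['t'],c['R'])
E
```

```text
pics
0.0 [ 0.12740677 -0.53473386  0.23069554] [[ 9.72796763e-01  2.31660217e-01 -3.01547023e-05]
 [ 2.31660009e-01 -9.72795696e-01  1.47479222e-03]
 [ 3.12316321e-04 -1.44165873e-03 -9.99998912e-01]] 0.0187
scene [[518.01235358   0.         279.54980728]
 [  0.         518.01235358 212.88817988]
 [  0.           0.           1.        ]] [1.34006956 0.07842765 1.17262117] [[-0.04542674  0.99894907 -0.00609611]
 [ 0.81257227  0.03340027 -0.58190267]
 [-0.58108752 -0.03138747 -0.81323558]]
side [[409.63178259   0.         280.62379073]
 [  0.         409.63178259 209.24851375]
 [  0.           0.           1.        ]] [0.12396741 0.62402751 0.80012689] [[-0.78995175 -0.61315643 -0.00392856]
 [-0.42237424  0.54878229 -0.72141389]
 [ 0.44449549 -0.56822284 -0.692493  ]]
```

View pics/scene0.png

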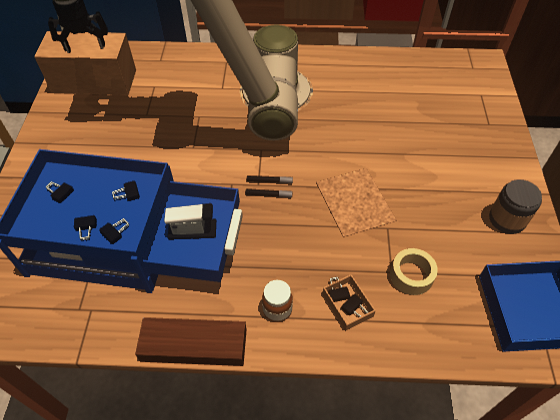

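View pics/side0.png

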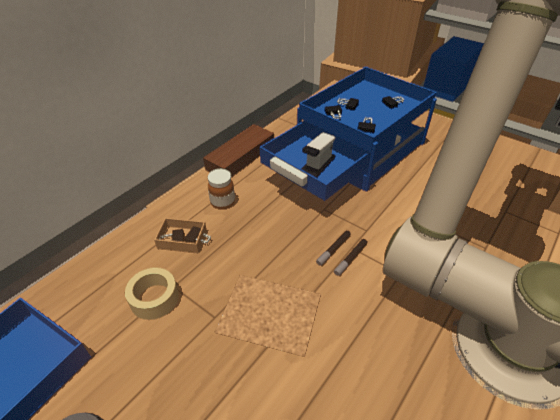

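The scene view shows the stack at left, with the white pull at about (234,231), the punch at (188,220) with its dark end towards the pull, the mat at (355,200), markers at (270,186), jar at (277,298). The side view shows the same: punch (318,152), pull (288,172), mat (268,314). Next I'll measure these.

```bash
cat > h.py <<'E'
import numpy as np,cv2
def load(f): return dict(np.load(f))
def cloud(c):
    d=c['d'];v,u=np.mgrid[:d.shape[0],:d.shape[1]]
    X=np.stack([(u-c['K'][0,2])/c['K'][0,0]*d,(v-c['K'][1,2])/c['K'][1,1]*d,d],-1)
    W=(X-c['t'])@c['R'];W[d==0]=np.nan;return W
def ray(c,uv,z):
    uv=np.atleast_2d(uv).astype(float);r=np.c_[(uv[:,0]-c['K'][0,2])/c['K'][0,0],(uv[:,1]-c['K'][1,2])/c['K'][1,1],np.ones(len(uv))]@c['R']
    o=-c['R'].T@c['t'];return o+r*((z-o[2])/r[:,2])[:,None]
def box(P):
    (c,s,a)=cv2.minAreaRect((P[:,:2]*1000).astype(np.float32));return np.round(c,1),np.round(s,1),round(a,2)
E
python3 - <<'E'
from h import *
np.set_printoptions(precision=4,suppress=True)
for n,rois in {'scene':dict(mat=(315,165,398,238),pull=(222,205,245,258),punch=(160,198,218,242),tray=(140,175,245,285)),'side':dict(mat=(215,275,325,355),pull=(265,155,310,188),punch=(298,130,340,178),tray=(255,110,375,200))}.items():
    c=load(f'pics/{n}0.npz');W=cloud(c);hsv=cv2.cvtColor(c['p'],cv2.COLOR_RGB2HSV);H,S,V=[hsv[...,i].astype(int) for i in range(3)]
    def m(k,mask):
        x0,y0,x1,y1=rois[k];M=np.zeros(mask.shape,bool);M[y0:y1,x0:x1]=mask[y0:y1,x0:x1];return M
    z=W[...,2]
    M=m('mat',(z>0.002)&(z<.03)&(S>70)&(V>60))
    print(n,'mat z',np.nanmedian(z[M]),M.sum())
    # colour-based mat: local-mean hue/texture stats
    blue=(H>105)&(H<130)&(S>120)
    M=m('pull',(V>130)&(S<60));P=W[M];print('pull',M.sum(),np.nanmin(P,0),np.nanmax(P,0))
    T=P[(P[:,2]>.12)];print(' top box',box(T),np.median(T[:,2]), 'all',box(P))
    M=m('punch',~blue&(z>.085));P=W[M];print('punch',M.sum(),np.nanmin(P,0),np.nanmax(P,0),box(P))
    for a,b in((.14,.155),(.155,.175),(.09,.14)):
        Q=P[(P[:,2]>a)&(P[:,2]<b)];print('  ',a,b,len(Q),box(Q) if len(Q)>3 else'')
    M=blue&(z>.18)&(z<.2)
    P=W[M];print('rim',M.sum(),box(P),np.median(P[:,2]))
    M=m('tray',blue&(z>.07)&(z<.08));print('floor',M.sum(),np.median(z[M]))
    cv2.imwrite(f'pics/{n}_z.png',np.clip(np.nan_to_num(z)*1200,0,255).astype(np.uint8))
E
```

```text
scene mat z 0.005282186127523052 4448
pull 295 [ 0.5845 -0.0852  0.1214] [ 0.7028 -0.0584  0.1353]
 top box (array([643.8, -73.3]), array([ 19.6, 119.5]), 84.71) 0.12837921537221814 all (array([643.8, -73.3]), array([ 19.6, 119.5]), 84.71)
punch 1530 [ 0.5911 -0.2431  0.085 ] [ 0.6524 -0.1221  0.1695] (array([ 623.4, -183. ]), array([ 54.8, 119.2]), 5.47)
   0.14 0.155 294 (array([ 621.6, -183.5]), array([ 48.3, 116. ]), 3.92)
   0.155 0.175 499 (array([ 620.3, -177.9]), array([ 43.6, 107.9]), 5.02)
   0.09 0.14 527 (array([ 629.6, -179.6]), array([ 48.3, 121.8]), 16.12)
rim 1341 (array([ 608.7, -430.6]), array([342.8, 267.7]), 84.51) 0.18750815713747837
floor 2842 0.07736377151948863
side mat z 0.0026885269958745453 1562
pull 378 [ 0.5833 -0.0903  0.102 ] [ 0.7123 -0.0544  0.1278]
 top box (array([643. , -71.1]), array([ 26.9, 118.8]), 84.25) 0.1232972219964417 all (array([649.7, -69.7]), array([ 25.3, 130.4]), 80.44)
punch 882 [ 0.5157 -0.2589  0.085 ] [ 0.6434 -0.0567  0.163 ] (array([ 603.7, -156.8]), array([107.8, 174.5]), 35.21)
   0.14 0.155 262 (array([ 618.8, -179.7]), array([ 42.6, 117.9]), 5.37)
   0.155 0.175 140 (array([ 622. , -188.2]), array([ 41.3, 137.5]), 6.94)
   0.09 0.14 387 (array([ 600.1, -143.2]), array([107.5, 142. ]), 39.67)
rim 584 (array([ 606.8, -428.1]), array([346.6, 266.4]), 84.08) 0.18357174066384127
floor 1768 0.07315423934889495
```

```bash
cat >> h.py <<'E'
def rows(pos,rot,cur=None):
    from rig import observe
    from scipy.spatial.transform import Rotation as R
    o=cur or observe();A=np.array(o['tool_rot']);p=np.array(o['position'])
    return np.round(A.T@(np.array(pos)-p)/.5,4),np.round(R.from_matrix(A.T@rot).as_rotvec()/np.pi,4)
def down(yaw): # tool pointing down, y axis at yaw deg
    a=np.radians(yaw);y=np.array([np.cos(a),np.sin(a),0]);z=np.array([0,0,-1.]);return np.c_[np.cross(y,z),y,z]
E
python3 - <<'E'
from h import *
np.set_printoptions(precision=4,suppress=True)
for n,s,roi in(('scene',(350,205),(300,150,410,250)),('side',(268,314),(195,260,345,370))):
    c=load(f'pics/{n}0.npz');lab=cv2.cvtColor(c['p'],cv2.COLOR_RGB2LAB).astype(np.float32)
    g=cv2.GaussianBlur(lab[...,0],(0,0),1.2); hf=cv2.GaussianBlur(np.abs(lab[...,0]-cv2.GaussianBlur(lab[...,0],(0,0),2)),(0,0),2)
    x0,y0,x1,y1=roi
    img=c['p'][y0:y1,x0:x1].copy();M=np.full(img.shape[:2],cv2.GC_PR_BGD,np.uint8)
    M[:8]=M[-8:]=0;M[:,:8]=M[:,-8:]=0
    cv2.circle(M,(s[0]-x0,s[1]-y0),25,1,-1)
    cv2.grabCut(img,M,None,np.zeros((1,65)),np.zeros((1,65)),6,cv2.GC_INIT_WITH_MASK)
    m=((M&1)*255).astype(np.uint8);m=cv2.morphologyEx(m,cv2.MORPH_OPEN,np.ones((7,7)))
    k=max(cv2.findContours(m,0,2)[0],key=cv2.contourArea)[:,0]+[x0,y0]
    print(n,box(ray(c,k,.004)),cv2.approxPolyDP(k.astype(np.int32)[:,None],6,True)[:,0].tolist())
print(rows((.6207,-.183,.30),down(5)))
E
```

```text
scene (array([457.1, 229.3]), array([202. , 188.2]), 22.27) [[320, 182], [326, 225], [341, 234], [392, 221], [369, 174]]
side (array([452. , 247.6]), array([198.6, 161.6]), 22.16) [[231, 295], [219, 333], [305, 355], [318, 293], [259, 281]]
(array([ 1.1228, -0.456 , -0.1375]), array([-0.0003, -0.0004, -0.4534]))
```

```bash
Z='[[0,0,-0.14],[0,0,0]]'; python3 -m handwheel '[[[0,0,-0.14],[0,0,0]],[[0,0,-0.14],[0,0,0]],[[0.08,-0.03,-0.14],[0,0,-0.04]],[[0.17,-0.07,-0.14],[0,0,-0.08]],[[0.26,-0.1,-0.14],[0,0,-0.12]],[[0.35,-0.14,-0.14],[0,0,-0.16]],[[0.44,-0.18,-0.14],[0,0,-0.2]],[[0.53,-0.215,-0.14],[0,0,-0.24]],[[0.56,-0.23,-0.14],[0,0,-0.26]],[[0.56,-0.23,-0.14],[0,0,-0.26]]]' 1; python3 -c "
from h import *
print(rows((.6207,-.183,.30),down(5)))"
```

```text
time_s: 1.1
position: [0.3746, -0.3566, 0.3011]
tool_rot: [[0.493, 0.87, -0.0], [0.87, -0.493, 0.001], [0.001, -0.0, -1.0]]
ft_force: [-1.3, -0.4, 0.3]
grip_width: 0.0853
gripper_force: 0.0
(array([0.5447, 0.257 , 0.0023]), array([-1.000e-04, -2.000e-04, -1.919e-01]))
```

```bash
python3 -m handwheel '[[[0.08,0.04,0],[0,0,-0.04]],[[0.16,0.08,0],[0,0,-0.08]],[[0.24,0.12,0],[0,0,-0.12]],[[0.32,0.16,0],[0,0,-0.16]],[[0.40,0.2,0],[0,0,-0.192]],[[0.48,0.23,0],[0,0,-0.192]],[[0.545,0.257,0],[0,0,-0.192]],[[0.545,0.257,0],[0,0,-0.192]],[[0.545,0.257,0],[0,0,-0.192]]]'; python3 - <<'E'
from rig import *
from h import *
np.set_printoptions(precision=4,suppress=True)
c=camera_params('wrist');p,d=get_image('wrist');np.savez('pics/w1.npz',p=p,d=d,**c);cv2.imwrite('pics/w1.png',p[:,:,::-1])
print(-c['R'].T@c['t'],c['R'])
W=cloud(load('pics/w1.npz'));z=W[...,2]
hsv=cv2.cvtColor(p,cv2.COLOR_RGB2HSV);blue=(hsv[...,0]>105)&(hsv[...,0]<130)&(hsv[...,1]>120)
M=~blue&(W[...,0]>.56)&(W[...,0]<.68)&(W[...,1]>-.26)&(W[...,1]<-.1)
for a,b in((.084,.094),(.14,.152),(.15,.17)):
    Q=W[M&(z>a)&(z<b)];print(a,len(Q),box(Q) if len(Q)>5 else '',np.nanmean(Q,0))
E
```

```text
time_s: 2.0
position: [0.6199, -0.1864, 0.3006]
tool_rot: [[-0.082, 0.997, -0.001], [0.997, 0.082, 0.0], [0.0, -0.001, -1.0]]
ft_force: [-0.5, -0.4, -0.4]
grip_width: 0.0853
gripper_force: 0.0
[ 0.6144 -0.1175  0.4437] [[ 0.9967  0.0814 -0.0012]
 [ 0.0786 -0.9588  0.2731]
 [ 0.0211 -0.2723 -0.962 ]]
0.084 339 (array([ 620.8, -181.4]), array([ 54.1, 117.6]), 4.84) [ 0.6169 -0.1706  0.0872]
0.14 1111 (array([ 623.2, -211. ]), array([42., 57.]), 4.88) [ 0.6246 -0.2265  0.1506]
0.15 7213 (array([ 620.5, -180.7]), array([ 42.9, 115.3]), 4.69) [ 0.6201 -0.1739  0.1573]
```

View pics/w1.png

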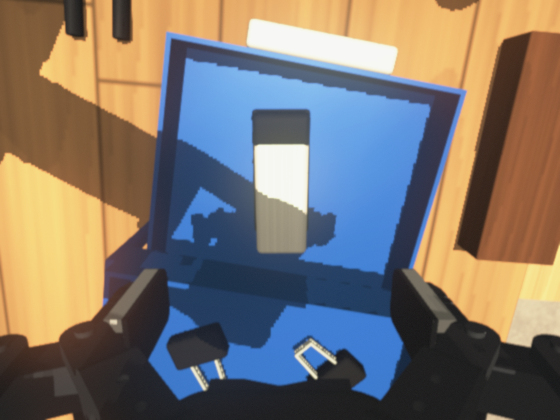

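Wrist view shows the punch (281,180) in the open tray, its high dark end towards the pull (322,46); it agrees with the scene and side views: centre (0.621,-0.181), top at 0.15–0.163.

```bash
python3 -m handwheel '[[[-0.005,0.003,0.08],[0,0,0]],[[-0.005,0.003,0.16],[0,0,0]],[[-0.005,0.003,0.24],[0,0,0]],[[-0.005,0.003,0.30],[0,0,0]],[[-0.005,0.003,0.34],[0,0,0]],[[-0.005,0.003,0.373],[0,0,0]],[[-0.005,0.003,0.373],[0,0,0]],[[-0.005,0.003,0.373],[0,0,0]]]' 1 && python3 -m handwheel '[[[0,0,0],[0,0,0]],[[0,0,0],[0,0,0]],[[0,0,0],[0,0,0]],[[0,0,0],[0,0,0]],[[0,0,0],[0,0,0]],[[0,0,0],[0,0,0]],[[0,0,0],[0,0,0]],[[0,0,0],[0,0,0]],[[0,0,0],[0,0,0]],[[0,0,0],[0,0,0]]]' 0 50
```

```text
time_s: 2.85
position: [0.6214, -0.1893, 0.1157]
tool_rot: [[-0.081, 0.997, 0.0], [0.997, 0.081, -0.0], [-0.0, 0.0, -1.0]]
ft_force: [-0.3, -0.5, 1.2]
grip_width: 0.0854
gripper_force: 0.0
time_s: 3.85
position: [0.6219, -0.1882, 0.1156]
tool_rot: [[-0.083, 0.997, 0.001], [0.997, 0.083, -0.001], [-0.001, 0.001, -1.0]]
ft_force: [-2.3, -0.3, 6.1]
grip_width: 0.0416
gripper_force: 50.9
```

```bash
python3 -m handwheel '[[[0,0,-0.02],[0,0,0]],[[0,0,-0.06],[0,0,0]],[[0,0,-0.11],[0,0,0]],[[0,0,-0.17],[0,0,0]],[[0,0,-0.23],[0,0,0]],[[0,0,-0.29],[0,0,0]],[[0,0,-0.33],[0,0,0]],[[0,0,-0.35],[0,0,0]],[[0,0,-0.35],[0,0,0]]]'; python3 - <<'E'
from rig import *
from h import *
for n in['scene','side']:
    c=camera_params(n);p,d=get_image(n);np.savez(f'pics/{n}1.npz',p=p,d=d,**c)
a=cv2.imread('pics/side0.png')
p=load('pics/side1.npz')['p'];cv2.imwrite('pics/side1.png',p[:,:,::-1])
# y angle options for mat (long axis) from corners read by eye
c=load('pics/scene0.npz');P=ray(c,[(317,182),(370,168),(396,220),(345,236)],.004);print(P[:,:2].round(3),P.mean(0))
c=load('pics/side0.npz');P=ray(c,[(230,278),(321,290),(307,352),(217,332)],.004);print(P[:,:2].round(3),P.mean(0))
E
```

```text
time_s: 4.75
position: [0.622, -0.1881, 0.2906]
tool_rot: [[-0.083, 0.997, 0.001], [0.997, 0.083, -0.001], [-0.001, 0.001, -1.0]]
ft_force: [0.3, -0.7, -3.8]
grip_width: 0.0411
gripper_force: 51.4
[[0.391 0.137]
 [0.331 0.293]
 [0.516 0.354]
 [0.574 0.212]] [0.45297547 0.24886923 0.004     ]
[[0.585 0.232]
 [0.394 0.128]
 [0.332 0.273]
 [0.51  0.354]] [0.45538098 0.2465642  0.004     ]
```

View pics/side1.png

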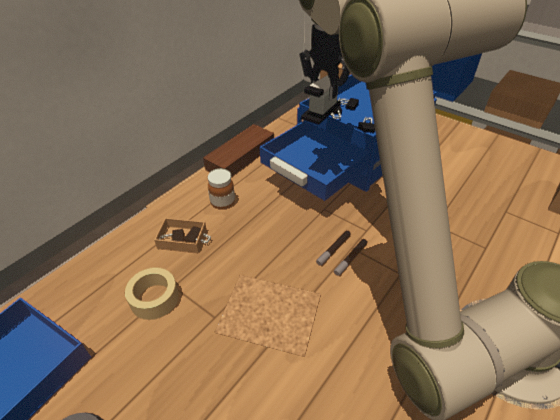

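Side view shows the punch held above the tray at (322,97), mat clear at (268,314).

```bash
python3 -m handwheel '[[[0.03,-0.01,0],[0,0,-0.01]],[[0.1,-0.03,0],[0,0,-0.03]],[[0.18,-0.05,0],[0,0,-0.05]],[[0.26,-0.075,0],[0,0,-0.075]],[[0.34,-0.1,0],[0,0,-0.1]],[[0.42,-0.12,0],[0,0,-0.12]],[[0.5,-0.145,0],[0,0,-0.145]],[[0.58,-0.167,0],[0,0,-0.165]],[[0.66,-0.19,0],[0,0,-0.19]],[[0.72,-0.207,0],[0,0,-0.205]]]'; python3 -c "
from h import *
from rig import *
print(rows((.459,.2425,.29),down(50)))
c=camera_params('wrist');p,d=get_image('wrist');np.savez('pics/w2.npz',p=p,d=d,**c);cv2.imwrite('pics/w2.png',p[:,:,::-1])
"
```

```text
time_s: 5.85
position: [0.4872, 0.1641, 0.2886]
tool_rot: [[-0.668, 0.745, -0.003], [0.745, 0.668, 0.0], [0.002, -0.002, -1.0]]
ft_force: [0.2, -0.5, -3.3]
grip_width: 0.0419
gripper_force: 51.5
(array([ 0.1544,  0.0627, -0.0027]), array([-0.0006, -0.0006, -0.0451]))
```

View pics/w2.png

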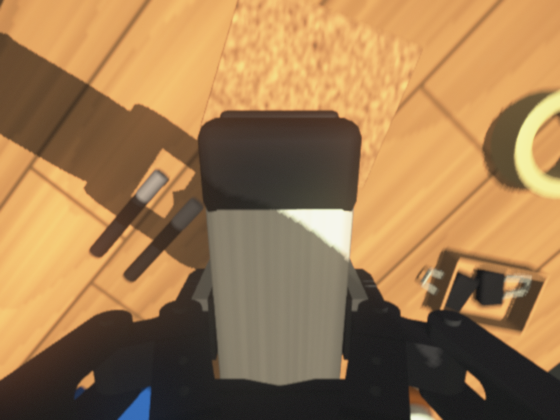

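The wrist view shows the punch held straight; a mat corner is at (418,42) and the mat's right edge runs down to about (375,180).

```bash
python3 -m handwheel '[[[0.05,0.02,0],[0,0,-0.015]],[[0.1,0.04,0],[0,0,-0.03]],[[0.14,0.058,0],[0,0,-0.045]],[[0.154,0.063,0.03],[0,0,-0.045]],[[0.154,0.063,0.1],[0,0,-0.045]],[[0.154,0.063,0.18],[0,0,-0.045]],[[0.154,0.063,0.26],[0,0,-0.045]],[[0.154,0.063,0.33],[0,0,-0.045]],[[0.154,0.063,0.38],[0,0,-0.045]],[[0.154,0.063,0.4],[0,0,-0.045]]]'; python3 -c "
from h import *
c=load('pics/w2.npz');print(ray(c,[(418,42),(375,180)],.004))
W=cloud(c);print(W[42:45,405:410,2])
print(rows((.459,.2425,.044),down(50)))
"
```

```text
time_s: 6.9
position: [0.4594, 0.24, 0.0867]
tool_rot: [[-0.763, 0.646, -0.006], [0.646, 0.763, -0.002], [0.004, -0.005, -1.0]]
ft_force: [0.4, 0.1, -2.5]
grip_width: 0.0415
gripper_force: 51.5
[[0.5078837  0.35903037 0.004     ]
 [0.5805541  0.22537023 0.004     ]]
[[ 1.25889493e-03  1.19187819e-03  9.94521834e-04  5.36531629e-06
  -9.32642567e-04]
 [-4.79585350e-04 -4.59461542e-05  1.16316856e-03  6.35092700e-04
   6.62710176e-04]
 [ 3.29512564e-03  1.20187281e-04 -1.16558047e-03 -6.63939977e-04
   1.80091089e-03]]
(array([0.0035, 0.0037, 0.0854]), array([-0.0016, -0.0011, -0.0014]))
```

```bash
python3 -m handwheel '[[[0.003,0.003,0.03],[0,0,0]],[[0.003,0.003,0.055],[0,0,0]],[[0.003,0.003,0.07],[0,0,0]],[[0.003,0.003,0.078],[0,0,0]],[[0.003,0.003,0.081],[0,0,0]],[[0.003,0.003,0.081],[0,0,0]]]' ; python3 -m handwheel '[[[0,0,0.001],[0,0,0]],[[0,0,0.002],[0,0,0]],[[0,0,0.003],[0,0,0]],[[0,0,0.004],[0,0,0]],[[0,0,0.004],[0,0,0]],[[0,0,0.004],[0,0,0]]]'
```

```text
time_s: 7.5
position: [0.4612, 0.2427, 0.0496]
tool_rot: [[-0.763, 0.646, 0.001], [0.646, 0.763, 0.0], [-0.0, 0.0, -1.0]]
ft_force: [0.2, 0.1, -3.9]
grip_width: 0.0417
gripper_force: 51.6
time_s: 8.1
position: [0.461, 0.2427, 0.0473]
tool_rot: [[-0.763, 0.646, 0.0], [0.646, 0.763, 0.0], [-0.0, 0.0, -1.0]]
ft_force: [0.3, 0.2, -3.2]
grip_width: 0.0414
gripper_force: 51.6
```

```bash
python3 -m handwheel '[[[0,0,0.002],[0,0,0]],[[0,0,0.004],[0,0,0]],[[0,0,0.006],[0,0,0]],[[0,0,0.006],[0,0,0]],[[0,0,0.006],[0,0,0]]]' ; python3 -m handwheel '[[[0,0,0.001],[0,0,0]],[[0,0,0.002],[0,0,0]],[[0,0,0.002],[0,0,0]],[[0,0,0.002],[0,0,0]]]'
```

```text
time_s: 8.6
position: [0.461, 0.2427, 0.0443]
tool_rot: [[-0.763, 0.646, -0.0], [0.646, 0.763, -0.0], [0.0, -0.0, -1.0]]
ft_force: [0.1, -0.1, -2.6]
grip_width: 0.0415
gripper_force: 51.6
time_s: 9.0
position: [0.461, 0.2427, 0.0436]
tool_rot: [[-0.763, 0.646, 0.0], [0.646, 0.763, 0.0], [-0.0, 0.0, -1.0]]
ft_force: [-2.6, 0.3, 2.5]
grip_width: 0.0413
gripper_force: 52.2
```

Contact (force went from −3 to +2.5 N). Release and rise.

```bash
python3 -m handwheel '[[[0,0,0],[0,0,0]],[[0,0,0],[0,0,0]],[[0,0,0],[0,0,0]],[[0,0,0],[0,0,0]],[[0,0,0],[0,0,0]],[[0,0,0],[0,0,0]],[[0,0,0],[0,0,0]],[[0,0,0],[0,0,0]]]' 1 && python3 -m handwheel '[[[0,0,-0.03],[0,0,0]],[[0,0,-0.1],[0,0,0]],[[0,0,-0.18],[0,0,0]],[[0,0,-0.27],[0,0,0]],[[0,0,-0.36],[0,0,0]],[[0,0,-0.45],[0,0,0]],[[0,0,-0.47],[0,0,0]],[[0,0,-0.47],[0,0,0]]]'; python3 - <<'E'
from rig import *
from h import *
np.set_printoptions(precision=4,suppress=True)
for n in['wrist','side']:
    c=camera_params(n);p,d=get_image(n);np.savez(f'pics/{n}3.npz',p=p,d=d,**c)
    W=cloud(load(f'pics/{n}3.npz'));M=(W[...,0]>.35)&(W[...,0]<.57)&(W[...,1]>.15)&(W[...,1]<.34)
    for a,b in((.06,.095),(.01,.02)):
        Q=W[M&(W[...,2]>a)&(W[...,2]<b)];print(n,len(Q),box(Q),np.percentile(Q[:,2],98))
    if n=='side':cv2.imwrite('pics/side3.png',p[:,:,::-1])
# tilted push pose: tool z down and along push dir, y along horizontal
s=np.array([-.096,-.995,0]);t=np.radians(35);z=np.array([0,0,-1])*np.cos(t)+s*np.sin(t)
yy=np.array([.995,-.096,0]);R=np.c_[np.cross(yy,z),yy,z];np.save('pics/R.npy',R)
pull=np.array([.6447,-.0625,.112])
print(rows(pull-s*.08+[0,0,.1],R))
E
```

```text
time_s: 9.8
position: [0.461, 0.2427, 0.0433]
tool_rot: [[-0.763, 0.646, 0.0], [0.646, 0.763, 0.0], [-0.0, 0.0, -1.0]]
ft_force: [-0.1, 0.6, 0.0]
grip_width: 0.0855
gripper_force: 0.0
time_s: 10.6
position: [0.4613, 0.2428, 0.2796]
tool_rot: [[-0.763, 0.646, 0.003], [0.646, 0.763, 0.001], [-0.002, 0.003, -1.0]]
ft_force: [0.1, -0.2, 0.1]
grip_width: 0.0856
gripper_force: 0.0
wrist 5597 (array([455.2, 247.2]), array([ 43.1, 115.7]), 49.52) 0.09162495944359485
wrist 420 (array([455.5, 247.2]), array([ 54. , 118.4]), 49.93) 0.017145762729574972
side 934 (array([454.8, 247.5]), array([ 42.7, 118.2]), 49.58) 0.08918783390766458
side 453 (array([454.1, 248.5]), array([ 53.3, 117.8]), 49.99) 0.018644768231571462
(array([-0.5844, -0.096 ,  0.1289]), array([ 0.0928, -0.179 ,  0.2974]))
```

View pics/side3.png

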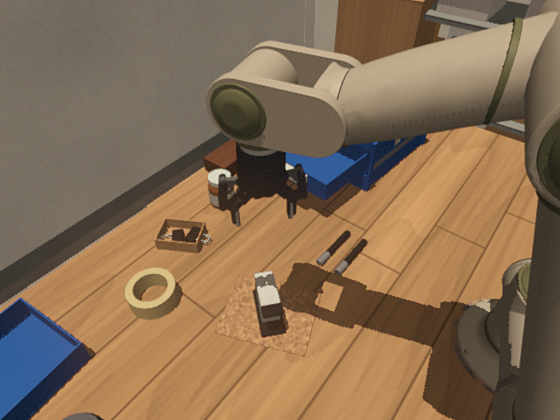

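Side view shows the punch upright at (268,303), centred on the mat and released; measured at (0.455, 0.247), within mm of the mat's centre. Now close the fingers and go to the pull, tool tilted 35° so the gripper's body stays behind.

```bash
python3 -m handwheel '[[[-0.07,-0.01,0],[0.01,-0.02,0.035]],[[-0.14,-0.024,0],[0.023,-0.045,0.074]],[[-0.21,-0.035,0.02],[0.035,-0.067,0.11]],[[-0.28,-0.048,0.04],[0.046,-0.09,0.149]],[[-0.35,-0.06,0.06],[0.058,-0.11,0.185]],[[-0.42,-0.07,0.08],[0.07,-0.135,0.22]],[[-0.5,-0.085,0.1],[0.082,-0.157,0.26]],[[-0.56,-0.093,0.12],[0.093,-0.179,0.297]],[[-0.584,-0.096,0.129],[0.093,-0.179,0.297]],[[-0.584,-0.096,0.129],[0.093,-0.179,0.297]]]' 0; python3 - <<'E'
from h import *
from rig import *
np.set_printoptions(precision=4,suppress=True)
R=np.load('pics/R.npy');s=np.array([-.096,-.995,0]);pull=np.array([.6447,-.0625,.112])
print(rows(pull-s*.08,R),rows(pull-s*.02,R))
c=camera_params('wrist');p,d=get_image('wrist');np.savez('pics/w4.npz',p=p,d=d,**c)
hsv=cv2.cvtColor(p,cv2.COLOR_RGB2HSV);W=cloud(load('pics/w4.npz'))
M=(hsv[...,1]<60)&(hsv[...,2]>130)&(abs(W[...,0]-.645)<.1)&(abs(W[...,1]+.07)<.04)&(W[...,2]>.09)&(W[...,2]<.135)
print(M.sum(),box(W[M]),W[M].min(0),W[M].max(0))
c=load('pics/scene0.npz');print('jar',ray(c,[(277,288)],.095))
E
```

```text
time_s: 11.7
position: [0.6528, 0.0166, 0.2109]
tool_rot: [[0.074, 0.996, -0.057], [0.817, -0.094, -0.569], [-0.572, -0.004, -0.82]]
ft_force: [-0.3, 0.5, 0.6]
grip_width: -0.0
gripper_force: 0.0
(array([ 0.114 , -0.0001,  0.1618]), array([-0.0006, -0.0005,  0.0014])) (array([ 0.0156, -0.0004,  0.2304]), array([-0.0006, -0.0005,  0.0014]))
6513 (array([643.5, -71.6]), array([ 25.1, 128.5]), 84.29) [ 0.5783 -0.0899  0.1   ] [ 0.7064 -0.0542  0.1291]
jar [[0.7842 0.0407 0.095 ]]
```

```bash
python3 -m handwheel '[[[0.04,0,0.055],[0,0,0]],[[0.08,0,0.11],[0,0,0]],[[0.114,0,0.162],[0,0,0]],[[0.114,0,0.162],[0,0,0]],[[0.07,0,0.19],[0,0,0]],[[0.03,0,0.22],[0,0,0]],[[0.008,0,0.236],[0,0,0]],[[-0.006,0,0.246],[0,0,0]],[[-0.02,0,0.255],[0,0,0]],[[-0.033,0,0.264],[0,0,0]]]' 0; python3 - <<'E'
from h import *
R=np.load('pics/R.npy');s=np.array([-.096,-.995,0]);pull=np.array([.6447,-.0625,.112])
for k in(.1,.16,.178,.19):print(k,rows(pull+s*k,R))
E
```

```text
time_s: 12.75
position: [0.6448, -0.071, 0.1159]
tool_rot: [[0.079, 0.996, -0.051], [0.816, -0.094, -0.57], [-0.573, 0.003, -0.82]]
ft_force: [1.1, 2.7, 2.2]
grip_width: -0.0
gripper_force: 1.3
0.1 (array([-0.1457, -0.0023,  0.1112]), array([ 0.0011, -0.0003,  0.0001]))
0.16 (array([-0.244 , -0.0025,  0.1798]), array([ 0.0011, -0.0003,  0.0001]))
0.178 (array([-0.2735, -0.0026,  0.2004]), array([ 0.0011, -0.0003,  0.0001]))
0.19 (array([-0.2932, -0.0026,  0.2142]), array([ 0.0011, -0.0003,  0.0001]))
```

In contact and pushing with about 3 N. Continue slowly.

```bash
python3 -m handwheel '[[[-0.024,0,0.018],[0,0,0]],[[-0.048,0,0.037],[0,0,0]],[[-0.072,-0.001,0.055],[0,0,0]],[[-0.096,-0.001,0.073],[0,0,0]],[[-0.12,-0.002,0.092],[0,0,0]],[[-0.145,-0.002,0.111],[0,0,0]],[[-0.17,-0.002,0.128],[0,0,0]],[[-0.195,-0.002,0.146],[0,0,0]],[[-0.22,-0.002,0.163],[0,0,0]],[[-0.236,-0.002,0.174],[0,0,0]]]'; python3 - <<'E'
from h import *
R=np.load('pics/R.npy');s=np.array([-.096,-.995,0]);pull=np.array([.6447,-.0625,.112])
for k in(.178,.185):print(k,rows(pull+s*k,R))
E
```

```text
time_s: 13.75
position: [0.6292, -0.2187, 0.111]
tool_rot: [[0.079, 0.995, -0.054], [0.816, -0.096, -0.57], [-0.573, 0.001, -0.82]]
ft_force: [-0.1, 2.2, -0.5]
grip_width: 0.0001
gripper_force: 1.4
0.178 (array([-0.0355,  0.0009,  0.0224]), array([ 0.0002, -0.0003, -0.0002]))
0.185 (array([-0.047 ,  0.0009,  0.0305]), array([ 0.0002, -0.0003, -0.0002]))
```

```bash
python3 -m handwheel '[[[-0.008,0,0.005],[0,0,0]],[[-0.014,0,0.009],[0,0,0]],[[-0.02,0,0.013],[0,0,0]],[[-0.025,0,0.016],[0,0,0]],[[-0.03,0,0.019],[0,0,0]],[[-0.03,0,0.019],[0,0,0]]]'; python3 -m handwheel '[[[-0.003,0,0.002],[0,0,0]],[[-0.006,0,0.004],[0,0,0]],[[-0.009,0,0.006],[0,0,0]],[[-0.009,0,0.006],[0,0,0]]]'
```

```text
time_s: 14.35
position: [0.6282, -0.2319, 0.1117]
tool_rot: [[0.078, 0.996, -0.052], [0.818, -0.094, -0.567], [-0.57, 0.002, -0.822]]
ft_force: [0.3, 16.3, 0.0]
grip_width: -0.0002
gripper_force: 8.2
time_s: 14.75
position: [0.6282, -0.2324, 0.1116]
tool_rot: [[0.077, 0.996, -0.05], [0.822, -0.091, -0.563], [-0.565, 0.002, -0.825]]
ft_force: [-1.5, 44.6, 9.0]
grip_width: 0.0001
gripper_force: 21.7
```

The force rose to 45 N with no further travel, so the tray is at its stop. Retreat and verify.

```bash
python3 -m handwheel '[[[0.03,0,-0.02],[0,0,0]],[[0.08,0,-0.056],[0,0,0]],[[0.13,0,-0.09],[0,0,0]],[[0.16,0,-0.11],[0,0,0]],[[0.12,0,-0.17],[0,0,0]],[[0.06,0,-0.24],[0,0,0]],[[0.01,0,-0.31],[0,0,0]],[[0.01,0,-0.31],[0,0,0]]]'; python3 - <<'E'
from rig import *
from h import *
np.set_printoptions(precision=4,suppress=True)
for n in['scene','side']:
    c=camera_params(n);p,d=get_image(n);np.savez(f'pics/{n}5.npz',p=p,d=d,**c);W=cloud(load(f'pics/{n}5.npz'))
    hsv=cv2.cvtColor(p,cv2.COLOR_RGB2HSV)
    M=(hsv[...,1]<60)&(hsv[...,2]>120)&(abs(W[...,0]-.63)<.09)&(abs(W[...,1]+.24)<.05)&(W[...,2]>.095)&(W[...,2]<.135)
    print(n,M.sum(),box(W[M]) if M.sum()>5 else'',W[M].max(0) if M.sum() else '')
    M=(abs(W[...,0]-.455)<.1)&(abs(W[...,1]-.247)<.1)&(W[...,2]>.06)&(W[...,2]<.095);print(box(W[M]))
cv2.imwrite('pics/scene5.png',load('pics/scene5.npz')['p'][:,:,::-1])
E
```

```text
time_s: 15.55
position: [0.6377, -0.1486, 0.2439]
tool_rot: [[0.086, 0.995, -0.043], [0.814, -0.095, -0.574], [-0.575, 0.014, -0.818]]
ft_force: [-0.4, 0.2, -0.2]
grip_width: 0.0002
gripper_force: 0.0
scene 283 (array([ 624.4, -250.3]), array([ 19.7, 118.9]), 85.23) [ 0.684  -0.2362  0.1343]
(array([456. , 244.8]), array([ 44.4, 118.3]), 50.08)
side 422 (array([ 631. , -249.1]), array([ 28. , 129.4]), 85.04) [ 0.6945 -0.2308  0.1266]
(array([455. , 247.2]), array([ 42.8, 118.7]), 49.42)
```

View pics/scene5.png

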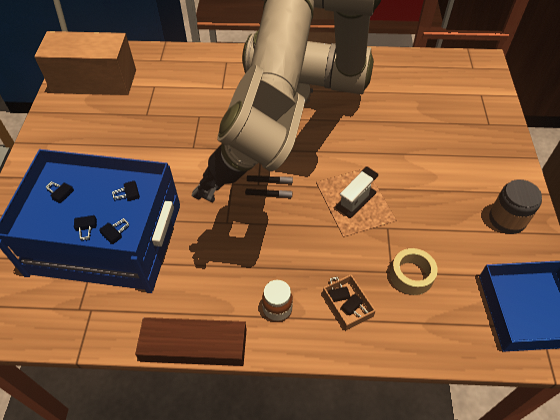

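The scene view shows the tray shut with its pull at (162,224), the punch upright on the mat at (357,190), everything else in place and the robot clear.

```bash
python3 -c "
from rig import *
print(close_job())"
```

```text
the job is handed in; nothing more can be done
None
```

The punch stands upright, released, at the centre of the cork mat, and the middle tray is pushed home against its stop; the job was handed in at about 16 s, but it returned no verdict.

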